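# Battery into the suction pump, locked through the zigzag gate

### The arm

A 6-joint arm with a two-finger parallel gripper is mounted at the origin on a cart in front of the work surface, level with it; the furniture and walls round the work are solid. World frame = base frame: x ahead of the robot, y to its left, z up, the work surface at z = 0. Lengths are in m, angles in rad, forces in N, time in s.
With the tool pointing down it reaches from about 0.3 to 0.85 m from the base axis. Payload 5.4 kg.
Tool frame: the origin (TCP) lies midway between the tips of the shut fingers; the grasp point (between the pads) lies 19 mm behind it; z points along the fingers, y is the line along which they close (so a half turn about z gives the same grasp; the last joint's range is limited). The gripper opens to 85 mm and grips with 20 to 120 N. Pads are 22 mm wide; open, the fingers measure 114 mm over their backs; the gripper's body (76 mm by 85 mm) begins 54 mm behind the grasp point. The pads swing forward as they close: fully open they stand 13 mm farther back than shut.
Start: joints at [0.964, 0.158, 1.597, -0, 1.386, -0.21], TCP at [0.222, 0.53, 0.231] pointing down, gripper open.
Joint ranges: [-2.91, 2.91], [-0.94, 2.29], [0.18, 2.7], [-1.29, 4.43], [0.17, 2.64], [-3, 3]. Speed limits (rad/s): [2.57, 2.57, 3.14, 3.14, 3.14, 3.14].

### API

Orientations are given as a rotation vector (axis times angle).
In Python, from bench import status, capture, camera_info, job gives the robot as it stands.
- The arm moves only by the shell command python3 -m crank 'ROWS' [FORCE]. ROWS is a JSON object of lists of equal length, an entry for each row: "fingers": the opening, from 0 (shut) to 1 (fully open); "slide": the shift along the tool's x, y, z as a fraction of full scale, a list of three; "rot": the turn, a rotation vector about the tool's x, y, z as a fraction of full scale, a list of three. In form: {"fingers": [fingers, ...], "slide": [[dx, dy, dz], ...], "rot": [[ax, ay, az], ...]}. A call has exactly 8 rows; each row is the pose to reach, as a shift and turn from the pose commanded when the call began, along the tool's axes at that moment; what a row does not reach only later rows make up. Full scale, the value 1, is 0.3 m for a shift and 2 rad for a turn. A row lasts 1/12 s, in which the tool goes at most 41.7 mm and 7.16 degrees, less where a joint would pass 70% of its speed; a pose out of reach is approached as far as the arm can. A call with a number of a shift or a turn outside -1 to 1 is refused whole. A call with a gripper value outside its range is refused whole. The fingers move at their own pace and stop on an object; FORCE is the grip in N (left out, the last holds). Time passes only in rows, so rows that repeat a pose let the fingers close, or fill a call up. It gives the time, the measured TCP pose, the force, the opening and the grip force at its end, in the units of the state.
- status.state(): the state, without advancing time (a new reading comes with each control period).
- capture(name): name is "side" or "top"; returns the picture (480x640x3 uint8, red, green, blue); there is no depth.
- camera_info(name): a dict with "K" (3x3 intrinsics, pixels), "camera_from_world" (4x4, takes a point from world to camera coordinates). Camera axes: x right, y down, z forward; pixel columns grow to the right and rows downward; lengths in m; the calibration is good to about 2 mm. A picture is of the moment at which its call begins. camera_info takes no time and is no camera call.
- job.finish_job(): hands the job in; it is judged then, once.
The state is a dict: "time": time; "qpos": joint angles; "joint_velocities": joint speeds; "tau": joint torques, N m; "tool_pos": TCP position; "tool_rot": TCP orientation; "force": force on the tool from outside, world axes, zero at the start; "ft_torque": the same for the moment, N m; "gripper_width": finger opening in m; "finger_force": force on a finger pad.
Only numpy, scipy, OpenCV 4.12 (cv2) and the standard library are available. Lean on these libraries where they do the work, as an engineer would, in place of code of your own. Each camera call takes 0.05 s, during which the arm holds its last target. There are 200 camera calls.

### The job

Free the charged battery pack from its charger by pinching its two side buttons, and stand it fully down in the empty battery bay of the suction pump; the bay leaves finger room only at the pack's narrow ends, so stand the pack on the tray on the way, let go, and take it again by its ends. Then guide the lever through the zigzag gate from its parked slot to the far end pocket, so that its steel tongue locks the pack in. Set the pack down rather than dropping it, and leave the other things on the tray where they are.

Things in the scene. Friction and masses are not known exactly. Their poses are not given: they have to be found in the camera images.
- pack: Grey battery pack, upright block 60 (x) x 40 (y) x 90 (z) mm, 0.35 kg, rounded edges, standing caught in the charger. Origin at the centre of its underside, z up; half a turn about z makes no difference. Each broad face (+y, -y) has a spring button and, 14 to 21 mm up, a catch tooth 5 mm proud. It stands steadily on the tray by itself.
- button_a_face (a point): Middle of the outer face of the white ribbed button on the pack's +y face: 25 mm out, 68 mm above the underside; its twin is opposite on -y. Each is 26 mm wide (x), 22 mm high, 5 mm proud (50 mm over both). Pressing both flush (about 7 N each) draws in the catch teeth; let go, they spring out. Axes as the pack's.
- charger: White charger base, fixed, 96 (x) x 110 (y) mm; origin at the centre of its underside. The pack stands in its middle on a floor 14 mm above the tray, axes parallel. Catch ledges along the pack's broad sides reach 46 mm above the tray, end walls 34 mm. The caught pack can rise only 3 mm; freed, it lifts straight up (1.5 mm play).
- pump: White suction pump, fixed, 110 (x) x 163 (y) mm; origin at the centre of its underside, the front with the round gauge faces -x. The -y part (y from -82 to 21 mm) is a housing with an aluminium gate plate on top, 122 mm above the tray, through whose zigzag slot the lever stands. The +y part is the open-topped battery bay.
- bay (a point): Centre of the bay's floor (pump y = +48 mm, 12 mm above the tray; axes as the pump's). The pack stands here upright, axes parallel to the pump's, either way round, top at 102 mm. Walls along its broad faces rise to 100 mm above the tray, 7 mm off the faces: no finger fits. At its ends (+x, -x) only stops 30 mm high. Play 2.5 mm each way.
- lever_grip (a point): Middle of the lever's black upright grip, a round waisted knob 25 mm across, from 127 to 169 mm above the tray; this point is on its axis, 149 mm above the tray. The lever stays upright as it slides, on a 10 mm stem in a gate slot 14 mm wide. It moves stiffly (1 to 3 N) and stays where it is left.
- lock_slide (a joint): Lever's travel (m) along the pump's y: 0 parked (pump y = -58 mm), 0.056 at the end next to the bay (y = -2 mm); starts between 0 and 0.010. It carries a flat steel tongue 36 mm wide, 105 to 110 mm above the tray, its tip 44 mm short of the bay's centre at 0, 12 mm past it at 0.056; a pack not fully down stops it.
- lock_cross (a joint): Lever's travel (m) along the pump's x: 0 at pump x = -13 mm (start), 0.026 at x = +13 mm. The gate's path in (lock_slide, lock_cross) is (0, 0), (0.028, 0), (0.028, 0.026), (0.056, 0.026), (0.056, 0), straight between these corners; the last is the far end pocket, where the pack is locked.
- side_rail (a point): Top of the tube rail at the right side of the cart, fixed: it runs along x (0.22 to 0.83 m) 26 mm thick, 243 mm above the tray; a like one stands at the left, at y = +0.43 m. Pass over them, at 0.3 m or higher. Fixed bystanders (a pump bottle 249 mm high at the left, a carton, an instrument box 35 mm high) stand along the back edge of the tray.
- cotton_jar: Bystander: clear jar with red lid, 75 mm across, 94 mm high, at the back left; origin under its centre. Loose.
- vial_needle: Bystander: small glass vial with a needle in it, 27 mm across, 110 mm high, standing at the back in the middle; origin under its centre. Loose.
- gauze_pack: Bystander: flat gauze pack 68 x 104 x 12 mm at the front right; origin under its centre. Loose.
- syringe: Bystander: syringe 132 mm long, lying at the front left; origin under its centre. Loose.
Mind the look-alikes: they are no part of the job. Leave any brown look-alike of the charger alone.

How it is judged:
By the outcome, as a careful person would: the job done as asked, in the order asked, and still so for the second after the job is handed in, with the robot touching nothing.
It also fails if it takes over 69 s, if anything falls off the work surface, if the arm or the gripper's body presses on something with over 40 N, if the wrist force passes 120 N, or if a joint passes its speed limit or range.

## Working session

There is one attempt and no reset: what is moved stays moved. The work goes in short steps, Python scripts to look and compute and a shell command to move; the robot and the scene stay as the last step left them, time stands still between calls to the robot, and variables do not carry over. Pictures are saved under pics/ and viewed, at most 10 in all, crops included, and the job is handed in when it is done.

```bash
ls; mkdir -p pics; python3 - <<'E'
from bench import status, capture, camera_info
import cv2,numpy as np
for n in("top","side"):
    cv2.imwrite(f"pics/{n}0.png",capture(n)[:,:,::-1]); c=camera_info(n); print(n,np.round(c["K"],1).tolist(),np.round(c["camera_from_world"],3).tolist())
s=status.state(); print(s)
E
```

```text
pics
top [[576.3, 0.0, 324.6], [0.0, 576.3, 244.5], [0.0, 0.0, 1.0]] [[0.014, -1.0, 0.005, -0.088], [-0.999, -0.014, -0.045, 0.565], [0.045, -0.005, -0.999, 1.39], [0.0, 0.0, 0.0, 1.0]]
side [[575.7, 0.0, 316.5], [0.0, 575.7, 228.2], [0.0, 0.0, 1.0]] [[0.94, 0.341, -0.008, -0.475], [0.226, -0.639, -0.735, -0.03], [-0.256, 0.689, -0.678, 1.833], [0.0, 0.0, 0.0, 1.0]]
{'time': 0.1, 'qpos': array([ 9.63879476e-01,  1.59005073e-01,  1.59812894e+00,  8.56504163e-06,
        1.38617771e+00, -2.10083598e-01]), 'joint_velocities': array([ 0.00162621, -0.0008295 , -0.00180141, -0.00013851, -0.00070705,
       -0.00088151]), 'tau': array([ 2.16531598e-04, -3.96988893e+01, -3.32339036e+01, -2.25378326e-04,
        4.17900956e-03, -1.50903196e-05]), 'tool_pos': array([0.22192858, 0.52985632, 0.23039331]), 'tool_rot': array([-6.19128281e-01, -3.07927586e+00,  2.47231794e-03]), 'force': array([-0.43660362, -0.25772056, -0.5968668 ]), 'ft_torque': array([0.01877702, 0.00884782, 0.03169971]), 'finger_force': 0.0, 'gripper_width': 0.08549229118755294}
```

View pics/top0.png

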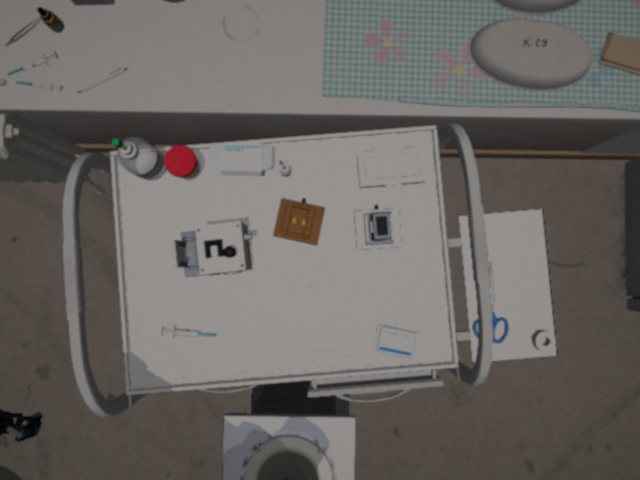

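View pics/side0.png

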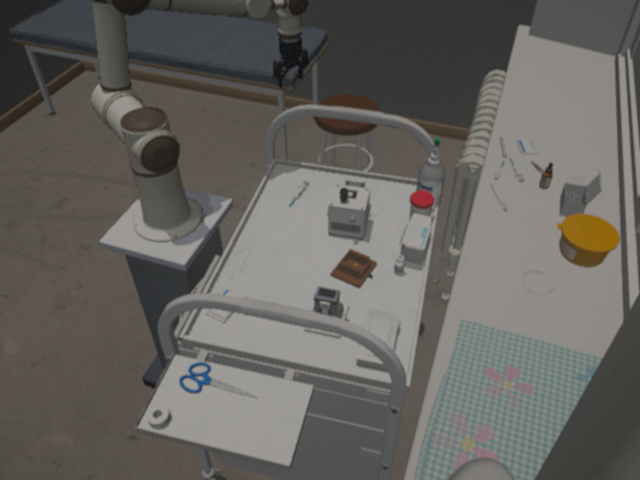

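The top view shows three candidates:
- The white base with the grey pack is at (380,227). It fits the charger.
- The brown look-alike is at (299,222). It has no grey pack and is to be left alone.
- The pump is at (215,250), with its bay on the left at (186,253), which is +y.

I'll enlarge these to confirm.

```bash
python3 - <<'E'
import cv2,numpy as np
t=cv2.imread("pics/top0.png");s=cv2.imread("pics/side0.png")
r=lambda i,x,y,w,h,k:cv2.resize(i[y:y+h,x:x+w],None,fx=k,fy=k,interpolation=cv2.INTER_CUBIC)
cv2.imwrite("pics/c1.png",np.hstack([r(t,165,205,100,75,4),r(t,340,195,80,60,5)]) if 0 else np.vstack([np.hstack([r(t,165,205,100,75,4),r(t,340,190,100,75,4)]),np.hstack([r(s,305,175,100,75,4),r(s,285,270,100,75,4)])]))
E
```

```text
(no output)
```

View pics/c1.png

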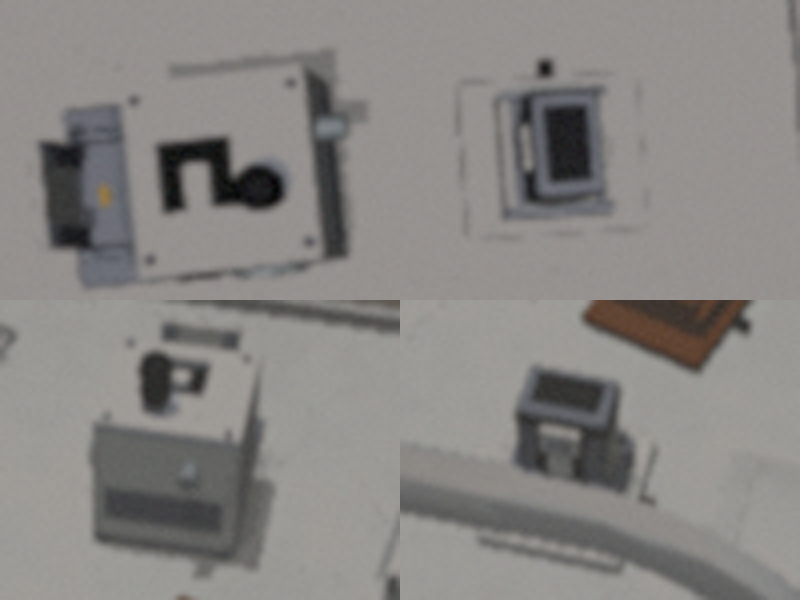

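The pump crop shows the gate-plate screws at crop (135,101), (290,83), (309,241) and (150,259), and the round gauge at the lower edge (-x). The bay is on the left with the empty grey floor. The pack's dark top screen is at crop (546,107)–(593,178), in the white base, whose outline is visible. The brown one is empty, so the white one is confirmed.

```bash
cat > h.py <<'E'
import numpy as np
from bench import camera_info
def bp(cam,uv,z):
    c=camera_info(cam);K=np.array(c["K"]);T=np.array(c["camera_from_world"]);R=T[:3,:3];C=-R.T@T[:3,3]
    d=R.T@np.linalg.solve(K,[*uv,1]);return C+d*(z-C[2])/d[2]
def pj(cam,p):
    c=camera_info(cam);K=np.array(c["K"]);T=np.array(c["camera_from_world"]);q=K@(T[:3,:3]@np.array(p)+T[:3,3]);return q[:2]/q[2]
def cr(c,o,k=4): return (np.array(c)+.5)/k-.5+np.array(o)
E
python3 - <<'E'
from h import *
def show(n,pts,o,z,cam="top"):
    P=np.array([bp(cam,cr(p,o),z) for p in pts]); c=P.mean(0)
    # order TL,TR,BR,BL ; up=+x
    ax=(P[0]-P[3]+P[1]-P[2])/2; ay=(P[0]-P[1]+P[3]-P[2])/2
    print(n,c.round(4),"len x,y",np.linalg.norm(ax).round(4),np.linalg.norm(ay).round(4),"yaw",np.degrees(np.arctan2(ax[1],ax[0])).round(1),np.degrees(np.arctan2(-ay[0],ay[1])).round(1));return c
show("plate holes",[(135,101),(290,83),(309,241),(150,259)],(165,205),.122)
show("plate edges",[(122,77),(303,65),(324,262),(136,281)],(165,205),.122)
show("lever knob top",[(261,187)]*4,(165,205),.169)
show("pack out",[(133,95),(203,88),(205,190),(140,197)],(340,190),.104)
show("pack scr",[(146,107),(188,103),(193,178),(152,182)],(340,190),.104)
show("charger",[(60,82),(238,72),(248,233),(67,238)],(340,190),0)
# side: pack top corners (crop origin 285,270; tile offset 400,300): left,back,right,front
P=[(130,66),(221,82),(214,120),(118,114)]
for p in P: print(bp("side",cr(p,(285,270)),.104).round(4))
print(np.mean([bp("side",cr(p,(285,270)),.104) for p in P],0))
# side: lever knob top center approx, plate corners
for p in [(156,357-300),(101,422-300),(243,442-300),(260,357-300)]: print(bp("side",cr(p,(305,175)),.169 if p[0]==156 else .122).round(4))
E
```

```text
plate holes [0.5515 0.1554 0.122 ] len x,y 0.0892 0.0884 yaw 7.4 7.4
plate edges [0.5514 0.1552 0.122 ] len x,y 0.113 0.1036 yaw 6.2 5.6
lever knob top [0.5414 0.1253 0.169 ] len x,y 0.0 0.0 yaw 0.0 -0.0
pack out [ 0.6078 -0.21    0.104 ] len x,y 0.0583 0.0387 yaw 3.1 6.7
pack scr [ 0.6078 -0.2098  0.104 ] len x,y 0.043 0.0238 yaw 4.7 6.3
charger [ 0.6075 -0.2105  0.    ] len x,y 0.0978 0.1106 yaw 3.6 3.2
[ 0.5783 -0.1949  0.104 ]
[ 0.6376 -0.1882  0.104 ]
[ 0.6434 -0.2196  0.104 ]
[ 0.5848 -0.2352  0.104 ]
[ 0.61101824 -0.2094702   0.104     ]
[0.543  0.1293 0.169 ]
[0.5114 0.0997 0.122 ]
[0.6158 0.1128 0.122 ]
[0.6002 0.2114 0.122 ]
```

```bash
cat >> h.py <<'E'
from scipy.spatial.transform import Rotation as Rn
from bench import status
def down(a): # tool down, tool y at angle a deg
    a=np.radians(a);y=np.array([np.cos(a),np.sin(a),0]);z=np.array([0,0,-1.]);return Rn.from_matrix(np.c_[np.cross(y,z),y,z])
def go(xyz,a):
    s=status.state();R=Rn.from_rotvec(s["tool_rot"]);d=R.inv().apply(np.array(xyz)-s["tool_pos"])/.3
    r=(R.inv()*down(a)).as_rotvec()/2
    y=R.apply([0,1,0]);print("t",round(s["time"],2),"at",s["tool_pos"].round(4),"yang",np.degrees(np.arctan2(y[1],y[0])).round(2),"F",s["force"].round(1),"w",round(s["gripper_width"],4),"ff",round(s["finger_force"],1),"q6",s["qpos"][5].round(2));print(" slide",d.round(4),"rot",r.round(4))
E
python3 -c "
from h import *
go((.222,.53,.34),67.3)
go((.608,-.21,.34),94.5)"
sed -n 1,5p /dev/null; python3 -m crank '{"fingers":[1,1,1,1,1,1,1,1],"slide":[[0,0,-0.1],[0,0,-0.2],[0,0,-0.3],[0,0,-0.37],[0,0,-0.37],[0,0,-0.37],[0,0,-0.37],[0,0,-0.37]],"rot":[[0,0,0],[0,0,0],[0,0,0],[0,0,0],[0,0,0],[0,0,0],[0,0,0],[0,0,0]]}' 50
python3 -c "
from h import *
go((.608,-.21,.34),94.5)"
```

```text
t 0.1 at [0.2219 0.5299 0.2304] yang 67.26 F [-0.4 -0.3 -0.6] w 0.0855 ff 0.0 q6 -0.21
 slide [ 1.000e-04 -1.000e-04 -3.654e-01] rot [-0.0008 -0.0002 -0.0003]
t 0.1 at [0.2219 0.5299 0.2304] yang 67.26 F [-0.4 -0.3 -0.6] w 0.0855 ff 0.0 q6 -0.21
 slide [-2.1399 -1.7778 -0.3632] rot [-0.0008 -0.0004 -0.2377]
time: 0.77
tool_pos: [0.2218, 0.5296, 0.3401]
tool_rot: [-0.619, -3.078, 0.005]
force: [0.0, 0.4, -0.5]
gripper_width: 0.0855
finger_force: 0.0
t 0.77 at [0.2218 0.5296 0.3401] yang 67.26 F [ 0.   0.4 -0.5] w 0.0855 ff 0.0 q6 -0.21
 slide [-2.1402 -1.7763  0.0052] rot [-0.0017 -0.0008 -0.2377]
```

```bash
python3 -m crank '{"fingers":[1,1,1,1,1,1,1,1],"slide":[[-0.05,-0.04,0],[-0.15,-0.12,0],[-0.25,-0.21,0],[-0.35,-0.29,0],[-0.45,-0.37,0],[-0.55,-0.46,0],[-0.64,-0.53,0],[-0.71,-0.59,0]],"rot":[[0,0,0],[0,0,0],[0,0,0],[0,0,0],[0,0,0],[0,0,0],[0,0,0],[0,0,0]]}' >/dev/null
python3 -m crank '{"fingers":[1,1,1,1,1,1,1,1],"slide":[[-0.09,-0.07,0],[-0.18,-0.15,0],[-0.27,-0.22,0],[-0.36,-0.30,0],[-0.45,-0.37,0],[-0.54,-0.45,0],[-0.63,-0.52,0],[-0.71,-0.59,0]],"rot":[[0,0,0],[0,0,0],[0,0,0],[0,0,0],[0,0,0],[0,0,0],[0,0,0],[0,0,0]]}' >/dev/null
python3 -m crank '{"fingers":[1,1,1,1,1,1,1,1],"slide":[[-0.09,-0.07,0],[-0.18,-0.15,0],[-0.27,-0.22,0],[-0.36,-0.30,0],[-0.45,-0.37,0],[-0.55,-0.45,0],[-0.65,-0.54,0],[-0.71,-0.59,0]],"rot":[[0,0,-0.03],[0,0,-0.06],[0,0,-0.09],[0,0,-0.12],[0,0,-0.15],[0,0,-0.18],[0,0,-0.21],[0,0,-0.238]]}'
python3 -c "
from h import *
go((.608,-.21,.13),94.5)"
```

```text
time: 2.77
tool_pos: [0.6064, -0.2098, 0.3395]
tool_rot: [0.125, -3.136, -0.001]
force: [-0.1, 0.8, 0.3]
gripper_width: 0.0854
finger_force: 0.0
t 2.77 at [ 0.6064 -0.2098  0.3395] yang 94.57 F [-0.1  0.8  0.3] w 0.0854 ff 0.0 q6 -2.17
 slide [-0.0074 -0.0018  0.6982] rot [ 0.0005 -0.0016  0.0006]
```

```bash
python3 -m crank '{"fingers":[1,1,1,1,1,1,1,1],"slide":[[-0.007,-0.002,0.09],[-0.007,-0.002,0.18],[-0.007,-0.002,0.28],[-0.007,-0.002,0.38],[-0.007,-0.002,0.48],[-0.007,-0.002,0.58],[-0.007,-0.002,0.66],[-0.007,-0.002,0.7]],"rot":[[0,0,0],[0,0,0],[0,0,0],[0,0,0],[0,0,0],[0,0,0],[0,0,0],[0,0,0]]}' >/dev/null
python3 -m crank '{"fingers":[1,1,1,1,1,1,1,1],"slide":[[0,0,0.04],[0,0,0.08],[0,0,0.12],[0,0,0.16],[0,0,0.19],[0,0,0.22],[0,0,0.23],[0,0,0.23]],"rot":[[0,0,0],[0,0,0],[0,0,0],[0,0,0],[0,0,0],[0,0,0],[0,0,0],[0,0,0]]}' >/dev/null
python3 - <<'E'
from h import *
from bench import capture
import cv2
go((.608,-.21,.061),94.5)
t=capture("top")[:,:,::-1];s=capture("side")[:,:,::-1]
r=lambda i,x,y,w,h,k:cv2.resize(i[y:y+h,x:x+w],None,fx=k,fy=k,interpolation=cv2.INTER_CUBIC)
cv2.imwrite("pics/g1.png",np.hstack([r(t,330,180,100,100,4),r(s,275,240,100,100,4)]))
E
```

```text
t 4.1 at [ 0.608  -0.2066  0.0623] yang 94.54 F [0.5 0.2 0.3] w 0.0857 ff 0.0 q6 -2.17
 slide [ 0.0009 -0.0114  0.0043] rot [ 0.0004 -0.0007  0.0003]
```

View pics/g1.png

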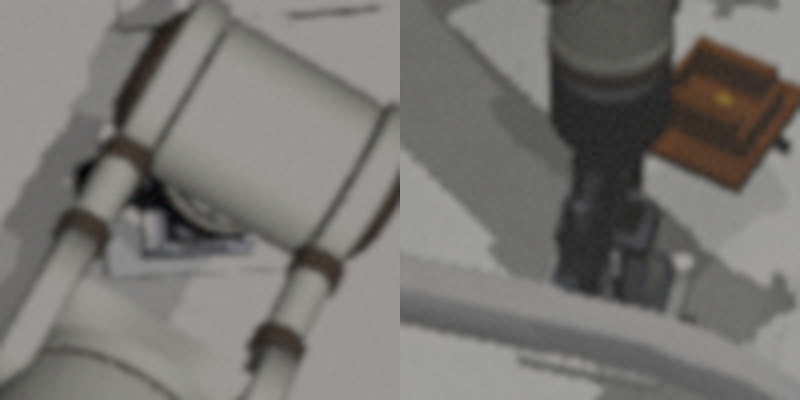

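The pack stands between the open fingers (side crop, about (630,260)), and nothing is touching. I'll correct the 3 mm in y, close, and lift straight up.

```bash
python3 -m crank '{"fingers":[1,1,1,0,0,0,0,0],"slide":[[0,-0.006,0.004],[0,-0.011,0.004],[0,-0.011,0.004],[0,-0.011,0.004],[0,-0.011,0.004],[0,-0.011,0.004],[0,-0.011,0.004],[0,-0.011,0.004]],"rot":[[0,0,0],[0,0,0],[0,0,0],[0,0,0],[0,0,0],[0,0,0],[0,0,0],[0,0,0]]}' 50
python3 -m crank '{"fingers":[0,0,0,0,0,0,0,0],"slide":[[0,0,0],[0,0,0],[0,0,0],[0,0,0],[0,0,0],[0,0,0],[0,0,0],[0,0,0]],"rot":[[0,0,0],[0,0,0],[0,0,0],[0,0,0],[0,0,0],[0,0,0],[0,0,0],[0,0,0]]}' 50
```

```text
time: 4.87
tool_pos: [0.6092, -0.2099, 0.0628]
tool_rot: [-0.125, 3.138, 0.0]
force: [-0.1, 3.0, 3.2]
gripper_width: 0.0401
finger_force: 52.0
time: 5.53
tool_pos: [0.6092, -0.2099, 0.0628]
tool_rot: [-0.125, 3.138, 0.0]
force: [-1.3, 1.8, 5.4]
gripper_width: 0.0398
finger_force: 52.0
```

```bash
python3 -m crank '{"fingers":[0,0,0,0,0,0,0,0],"slide":[[0,0,-0.005],[0,0,-0.01],[0,0,-0.02],[0,0,-0.03],[0,0,-0.04],[0,0,-0.05],[0,0,-0.06],[0,0,-0.06]],"rot":[[0,0,0],[0,0,0],[0,0,0],[0,0,0],[0,0,0],[0,0,0],[0,0,0],[0,0,0]]}' 50
```

```text
time: 6.2
tool_pos: [0.6093, -0.2104, 0.0811]
tool_rot: [-0.124, 3.138, -0.001]
force: [1.2, 0.3, -4.1]
gripper_width: 0.0394
finger_force: 51.1
```

```bash
python3 -m crank '{"fingers":[0,0,0,0,0,0,0,0],"slide":[[0,0,-0.04],[0,0,-0.08],[0,0,-0.14],[0,0,-0.2],[0,0,-0.26],[0,0,-0.32],[0,0,-0.38],[0,0,-0.4]],"rot":[[0,0,0],[0,0,0],[0,0,0],[0,0,0],[0,0,0],[0,0,0],[0,0,0],[0,0,0]]}' 50
python3 -c "
from h import *
go((.46,0,.20),96.8)"
```

```text
time: 6.87
tool_pos: [0.6106, -0.2111, 0.2054]
tool_rot: [-0.124, 3.133, -0.006]
force: [0.5, -0.6, -3.3]
gripper_width: 0.0397
finger_force: 51.3
t 6.87 at [ 0.6106 -0.2111  0.2054] yang 94.55 F [ 0.5 -0.6 -3.3] w 0.0397 ff 51.3 q6 -2.17
 slide [0.4447 0.7411 0.0121] rot [-0.0021  0.003  -0.0197]
```

```bash
python3 -m crank '{"fingers":[0,0,0,0,0,0,0,0],"slide":[[0.04,0.06,0],[0.1,0.16,0],[0.16,0.27,0],[0.23,0.39,0],[0.3,0.5,0],[0.37,0.62,0],[0.42,0.7,0],[0.445,0.741,0]],"rot":[[0,0,0],[0,0,0],[0,0,0],[0,0,-0.01],[0,0,-0.02],[0,0,-0.02],[0,0,-0.02],[0,0,-0.02]]}' >/dev/null
python3 -m crank '{"fingers":[0,0,0,0,0,0,0,0],"slide":[[0,0,0.03],[0,0,0.08],[0,0,0.14],[0,0,0.2],[0,0,0.26],[0,0,0.32],[0,0,0.37],[0,0,0.4]],"rot":[[0,0,0],[0,0,0],[0,0,0],[0,0,0],[0,0,0],[0,0,0],[0,0,0],[0,0,0]]}'
python3 -c "
from h import *
go((.46,0,.0488),96.8)"
```

```text
time: 8.2
tool_pos: [0.4576, 0.0003, 0.0783]
tool_rot: [0.186, -3.134, -0.0]
force: [0.0, -0.6, -4.2]
gripper_width: 0.0399
finger_force: 51.9
t 8.2 at [4.576e-01 3.000e-04 7.830e-02] yang 96.79 F [ 0.  -0.6 -4.2] w 0.0399 ff 51.9 q6 -1.95
 slide [-0.0079 -0.0021  0.0983] rot [ 0.0002 -0.0009 -0.0001]
```

```bash
python3 -m crank '{"fingers":[0,0,0,0,0,0,0,0],"slide":[[0,0,0.02],[0,0,0.04],[0,0,0.06],[0,0,0.075],[0,0,0.085],[0,0,0.09],[0,0,0.094],[0,0,0.096]],"rot":[[0,0,0],[0,0,0],[0,0,0],[0,0,0],[0,0,0],[0,0,0],[0,0,0],[0,0,0]]}'
```

```text
time: 8.87
tool_pos: [0.4583, 0.0009, 0.0514]
tool_rot: [-0.187, 3.136, -0.0]
force: [0.1, -0.4, -4.0]
gripper_width: 0.0395
finger_force: 51.9
```

```bash
python3 -m crank '{"fingers":[0,0,0,0,0,0,0,0],"slide":[[0,0,0.002],[0,0,0.004],[0,0,0.006],[0,0,0.008],[0,0,0.009],[0,0,0.009],[0,0,0.009],[0,0,0.009]],"rot":[[0,0,0],[0,0,0],[0,0,0],[0,0,0],[0,0,0],[0,0,0],[0,0,0],[0,0,0]]}'
```

```text
time: 9.53
tool_pos: [0.4583, 0.0009, 0.0489]
tool_rot: [-0.187, 3.136, -0.0]
force: [-0.8, 0.7, 0.0]
gripper_width: 0.0398
finger_force: 52.3
```

```bash
python3 -m crank '{"fingers":[1,1,1,1,1,1,1,1],"slide":[[0,0,0],[0,0,0],[0,0,0],[0,0,0],[0,0,0],[0,0,-0.02],[0,0,-0.05],[0,0,-0.1]],"rot":[[0,0,0],[0,0,0],[0,0,0],[0,0,0],[0,0,0],[0,0,0],[0,0,0],[0,0,0]]}' 60
python3 -m crank '{"fingers":[1,1,1,1,1,1,1,1],"slide":[[0,0,-0.06],[0,0,-0.12],[0,0,-0.18],[0,0,-0.22],[0,0,-0.25],[0,0,-0.25],[0,0,-0.25],[0,0,-0.25]],"rot":[[0,0,0],[0,0,0],[0,0,0],[0,0,0.05],[0,0,0.1],[0,0,0.16],[0,0,0.22],[0,0,0.28]]}' > /dev/null
python3 -m crank '{"fingers":[1,1,1,1,1,1,1,1],"slide":[[0,0,0],[0,0,0],[0,0,0],[0,0,0],[0,0,0],[0,0,0],[0,0,0],[0,0,0]],"rot":[[0,0,0.06],[0,0,0.12],[0,0,0.18],[0,0,0.24],[0,0,0.3],[0,0,0.36],[0,0,0.42],[0,0,0.48]]}' > /dev/null
python3 - <<'E'
from h import *
from bench import capture
import cv2
go((.4583,.0009,.046),6.8)
t=capture("top")[:,:,::-1];s=capture("side")[:,:,::-1]
r=lambda i,x,y,w,h,k:cv2.resize(i[y:y+h,x:x+w],None,fx=k,fy=k,interpolation=cv2.INTER_CUBIC)
cv2.imwrite("pics/g2.png",np.hstack([r(t,160,200,160,140,2.5),r(s,210,180,160,140,2.5)]))
E
```

```text
time: 10.2
tool_pos: [0.4572, 0.0011, 0.0786]
tool_rot: [0.187, -3.134, -0.001]
force: [0.2, 0.2, -0.8]
gripper_width: 0.0855
finger_force: 0.0
t 11.53 at [0.4584 0.0009 0.1547] yang 9.4 F [-0.4 -0.5  1.2] w 0.0856 ff 0.0 q6 -0.43
 slide [ 3.000e-04 -7.000e-04  3.622e-01] rot [0.0006 0.0002 0.0227]
```

View pics/g2.png

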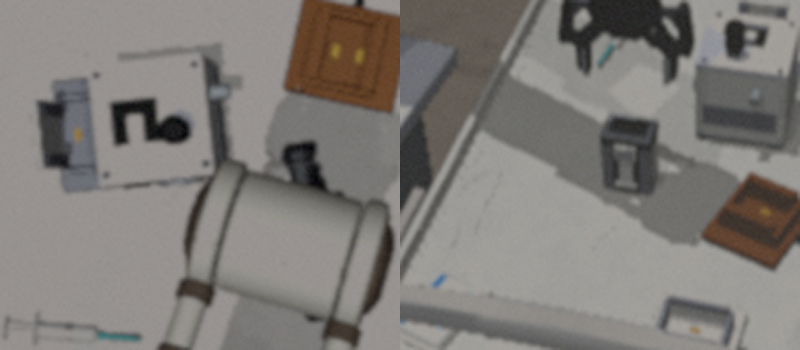

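The pack stands upright on the tray at side crop (629,155), and the charger is empty at (695,320). Next I come down over the pack's ends.

```bash
python3 -c "
from h import *
for p in [(.458,.001,.155),(.458,.001,.09)]: print((pj('side',p)-[210,180])*2.5+[400,0])"
python3 -m crank '{"fingers":[1,1,1,1,1,1,1,1],"slide":[[0,0,0],[0,0,0.04],[0,0,0.09],[0,0,0.15],[0,0,0.21],[0,0,0.27],[0,0,0.32],[0,0,0.36]],"rot":[[0,0,0.02],[0,0,0.023],[0,0,0.023],[0,0,0.023],[0,0,0.023],[0,0,0.023],[0,0,0.023],[0,0,0.023]]}'
python3 -c "
from h import *
go((.4583,.0009,.046),6.8)"
```

```text
[626.10475659  83.96337181]
[627.62192779 126.47039304]
time: 12.3
tool_pos: [0.4578, 0.001, 0.0449]
tool_rot: [-2.074, -2.359, 0.0]
force: [-0.1, 0.8, -0.3]
gripper_width: 0.0854
finger_force: 0.0
t 12.3 at [0.4578 0.001  0.0449] yang 7.33 F [-0.1  0.8 -0.3] w 0.0854 ff 0.0 q6 -0.39
 slide [-0.0006  0.0017 -0.0036] rot [-0.0003 -0.0001  0.0047]
```

```bash
python3 -m crank '{"fingers":[1,0,0,0,0,0,0,0],"slide":[[0,0,0],[0,0,0],[0,0,0],[0,0,0],[0,0,0],[0,0,0],[0,0,0],[0,0,0]],"rot":[[0,0,0.005],[0,0,0.005],[0,0,0.005],[0,0,0.005],[0,0,0.005],[0,0,0.005],[0,0,0.005],[0,0,0.005]]}' 60
python3 -m crank '{"fingers":[0,0,0,0,0,0,0,0],"slide":[[0,0,-0.01],[0,0,-0.04],[0,0,-0.1],[0,0,-0.18],[0,0,-0.28],[0,0,-0.38],[0,0,-0.46],[0,0,-0.5]],"rot":[[0,0,0],[0,0,0],[0,0,0],[0,0,0],[0,0,0],[0,0,0],[0,0,0],[0,0,0]]}'
python3 -c "
from h import *
go((.5422,.2332,.24),6.8)"
```

```text
time: 12.97
tool_pos: [0.4592, 0.0006, 0.047]
tool_rot: [2.089, 2.344, 0.001]
force: [-1.3, -0.3, 6.8]
gripper_width: 0.0597
finger_force: 66.3
time: 13.63
tool_pos: [0.4593, 0.0007, 0.1995]
tool_rot: [2.088, 2.341, 0.004]
force: [0.3, 0.0, -4.8]
gripper_width: 0.0593
finger_force: 66.2
t 13.63 at [0.4593 0.0007 0.1995] yang 6.55 F [ 0.3  0.  -4.8] w 0.0593 ff 66.2 q6 -0.38
 slide [ 0.7382  0.3634 -0.1347] rot [ 0.0024  0.0009 -0.0022]
```

```bash
python3 - <<'E'
from h import *
import cv2
g=cv2.cvtColor(cv2.imread("pics/top0.png"),cv2.COLOR_BGR2GRAY).astype(float)
P=[]
for c in [(135,101),(290,83),(309,241),(150,259)]:
    u,v=np.round(cr(c,(165,205))).astype(int); w=g[v-2:v+3,u-2:u+3]; m=np.clip(np.median(w)-6-w,0,None); Y,X=np.mgrid[v-2:v+3,u-2:u+3]
    P.append(bp("top",((m*X).sum()/m.sum(),(m*Y).sum()/m.sum()),.122))
P=np.array(P);ax=(P[0]-P[3]+P[1]-P[2])/2; ay=(P[0]-P[1]+P[3]-P[2])/2
print(P.round(4).tolist(),P.mean(0).round(4),np.linalg.norm(ax),np.linalg.norm(ay),np.degrees([np.arctan2(ax[1],ax[0]),np.arctan2(-ay[0],ay[1])]))
E
python3 -m crank '{"fingers":[0,0,0,0,0,0,0,0],"slide":[[0,0,-0.04],[0,0,-0.1],[0,0,-0.16],[0,0,-0.2],[0.06,0.03,-0.2],[0.15,0.07,-0.2],[0.25,0.12,-0.2],[0.36,0.18,-0.2]],"rot":[[0,0,0],[0,0,0],[0,0,0],[0,0,0],[0,0,0],[0,0,0],[0,0,0],[0,0,0]]}' >/dev/null
python3 -m crank '{"fingers":[0,0,0,0,0,0,0,0],"slide":[[0.1,0.05,0],[0.2,0.1,0],[0.28,0.14,0],[0.34,0.17,0],[0.37,0.18,0],[0.38,0.183,0],[0.38,0.183,0],[0.38,0.183,0]],"rot":[[0,0,0],[0,0,0],[0,0,0],[0,0,0],[0,0,0],[0,0,0],[0,0,0],[0,0,0]]}'
python3 -c "
from h import *
go((.5422,.2332,.155),6.8)"
```

```text
[[0.5904, 0.2054, 0.122], [0.6016, 0.1175, 0.122], [0.5126, 0.1053, 0.122], [0.5013, 0.1941, 0.122]] [0.5515 0.1556 0.122 ] 0.08986494183080022 0.08902471816093024 [7.51983638 7.27047446]
time: 14.97
tool_pos: [0.5407, 0.2329, 0.2554]
tool_rot: [-2.092, -2.344, 0.002]
force: [1.0, 0.1, -4.3]
gripper_width: 0.0593
finger_force: 66.6
t 14.97 at [0.5407 0.2329 0.2554] yang 6.5 F [ 1.   0.1 -4.3] w 0.0593 ff 66.6 q6 0.09
 slide [0.0006 0.0054 0.3348] rot [-0.0004  0.0003 -0.0026]
```

```bash
python3 -m crank '{"fingers":[0,0,0,0,0,0,0,0],"slide":[[0,0.002,0.03],[0,0.002,0.08],[0.001,0.002,0.14],[0.001,0.002,0.2],[0.001,0.002,0.25],[0.001,0.002,0.29],[0.001,0.002,0.31],[0.001,0.002,0.32]],"rot":[[0,0,-0.004],[0,0,-0.008],[0,0,-0.008],[0,0,-0.008],[0,0,-0.008],[0,0,-0.008],[0,0,-0.008],[0,0,-0.008]]}'
python3 - <<'E'
from h import *
from bench import capture
import cv2
go((.5414,.2334,.085),7.4)
t=capture("top")[:,:,::-1];s=capture("side")[:,:,::-1]
r=lambda i,x,y,w,h,k:cv2.resize(i[y:y+h,x:x+w],None,fx=k,fy=k,interpolation=cv2.INTER_CUBIC)
cv2.imwrite("pics/g3.png",np.hstack([r(t,150,200,100,100,4),r(s,295,130,100,100,4)]))
E
```

```text
time: 15.63
tool_pos: [0.5409, 0.2335, 0.1583]
tool_rot: [-2.072, -2.36, 0.003]
force: [-0.2, -0.2, -4.6]
gripper_width: 0.0595
finger_force: 66.5
t 15.63 at [0.5409 0.2335 0.1583] yang 7.41 F [-0.2 -0.2 -4.6] w 0.0595 ff 66.5 q6 0.07
 slide [-0.0006  0.0019  0.2443] rot [-0.001   0.0001  0.0001]
```

View pics/g3.png

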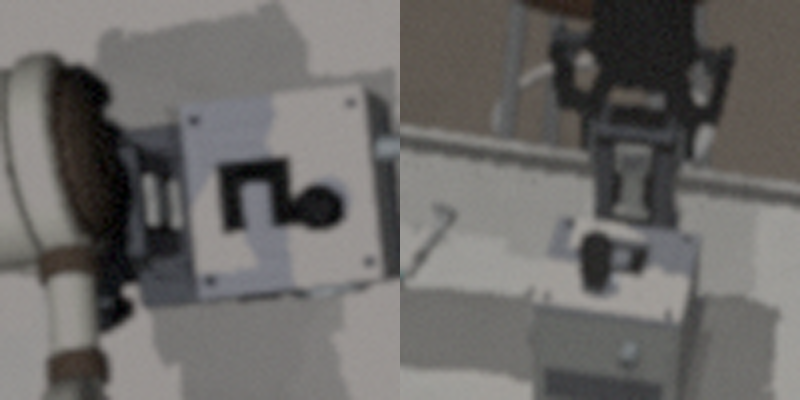

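The gripper holds the pack by its ends behind the gate plate (side crop (637,180)), lined up over the bay. I'll go down and watch the force.

```bash
python3 -m crank '{"fingers":[0,0,0,0,0,0,0,0],"slide":[[0,0.002,0.03],[0,0.002,0.06],[0,0.002,0.1],[0,0.002,0.14],[0,0.002,0.18],[0,0.002,0.21],[0,0.002,0.23],[0,0.002,0.24]],"rot":[[0,0,0],[0,0,0],[0,0,0],[0,0,0],[0,0,0],[0,0,0],[0,0,0],[0,0,0]]}'
python3 -c "
from h import *
go((.5414,.2334,.059),7.4)"
```

```text
time: 16.4
tool_pos: [0.5413, 0.234, 0.0859]
tool_rot: [-2.072, -2.36, 0.003]
force: [-0.6, -1.1, -3.8]
gripper_width: 0.0594
finger_force: 69.2
t 16.4 at [0.5413 0.234  0.0859] yang 7.45 F [-0.6 -1.1 -3.8] w 0.0594 ff 69.2 q6 0.07
 slide [-0.0022  0.0003  0.0896] rot [-0.0012  0.0002  0.0004]
```

```bash
python3 -m crank '{"fingers":[0,0,0,0,0,0,0,0],"slide":[[-0.002,0,0.01],[-0.002,0,0.02],[-0.002,0,0.03],[-0.002,0,0.04],[-0.002,0,0.05],[-0.002,0,0.06],[-0.002,0,0.07],[-0.002,0,0.072]],"rot":[[0,0,0],[0,0,0],[0,0,0],[0,0,0],[0,0,0],[0,0,0],[0,0,0],[0,0,0]]}'
```

```text
time: 17.07
tool_pos: [0.5418, 0.2336, 0.0653]
tool_rot: [-2.072, -2.361, 0.001]
force: [-0.4, -0.0, -3.8]
gripper_width: 0.0594
finger_force: 69.3
```

```bash
python3 -m crank '{"fingers":[0,0,0,0,0,0,0,0],"slide":[[0,0,0.004],[0,0,0.008],[0,0,0.012],[0,0,0.015],[0,0,0.017],[0,0,0.019],[0,0,0.021],[0,0,0.021]],"rot":[[0,0,0],[0,0,0],[0,0,0],[0,0,0],[0,0,0],[0,0,0],[0,0,0],[0,0,0]]}'
```

```text
time: 17.73
tool_pos: [0.5422, 0.2337, 0.0596]
tool_rot: [-2.072, -2.361, 0.0]
force: [-0.0, -0.5, -4.4]
gripper_width: 0.0591
finger_force: 69.3
```

```bash
python3 -m crank '{"fingers":[0,0,0,0,0,0,0,0],"slide":[[0,0,0.001],[0,0,0.002],[0,0,0.003],[0,0,0.004],[0,0,0.005],[0,0,0.006],[0,0,0.006],[0,0,0.006]],"rot":[[0,0,0],[0,0,0],[0,0,0],[0,0,0],[0,0,0],[0,0,0],[0,0,0],[0,0,0]]}'
```

```text
time: 18.4
tool_pos: [0.5424, 0.2338, 0.059]
tool_rot: [2.072, 2.361, -0.0]
force: [-5.5, -1.2, 6.8]
gripper_width: 0.0594
finger_force: 70.3
```

```bash
python3 -m crank '{"fingers":[1,1,1,1,1,1,1,1],"slide":[[0,0,0],[0,0,0],[0,0,0],[0,0,0],[0,0,0],[0,0,0],[0,0,-0.03],[0,0,-0.08]],"rot":[[0,0,0],[0,0,0],[0,0,0],[0,0,0],[0,0,0],[0,0,0],[0,0,0],[0,0,0]]}' 
python3 -m crank '{"fingers":[1,1,1,1,1,1,1,1],"slide":[[0,0,-0.08],[0,0,-0.18],[0,0,-0.29],[0,0,-0.4],[0,0,-0.5],[0,0,-0.58],[0,0,-0.62],[0,0,-0.62]],"rot":[[0,0,0],[0,0,0],[0,0,0],[0,0,0],[0,0,0],[0,0,0],[0,0,0],[0,0,0]]}'
python3 - <<'E'
from h import *
from bench import capture
import cv2
go((.5414,.2334,.26),7.4)
t=capture("top")[:,:,::-1];s=capture("side")[:,:,::-1]
r=lambda i,x,y,w,h,k:cv2.resize(i[y:y+h,x:x+w],None,fx=k,fy=k,interpolation=cv2.INTER_CUBIC)
cv2.imwrite("pics/g4.png",np.hstack([r(t,150,200,100,100,4),r(s,295,130,100,100,4)]))
E
```

```text
time: 19.07
tool_pos: [0.5408, 0.2334, 0.0807]
tool_rot: [-2.071, -2.359, 0.005]
force: [-0.1, 0.2, 0.6]
gripper_width: 0.0854
finger_force: 0.0
time: 19.73
tool_pos: [0.544, 0.2341, 0.2721]
tool_rot: [2.07, 2.358, 0.009]
force: [-0.2, -0.1, -0.2]
gripper_width: 0.0852
finger_force: 0.0
t 19.73 at [0.544  0.2341 0.2721] yang 7.45 F [-0.2 -0.1 -0.2] w 0.0852 ff 0.0 q6 0.07
 slide [-0.0013 -0.0091  0.0402] rot [ 0.0036 -0.0003  0.0005]
```

View pics/g4.png

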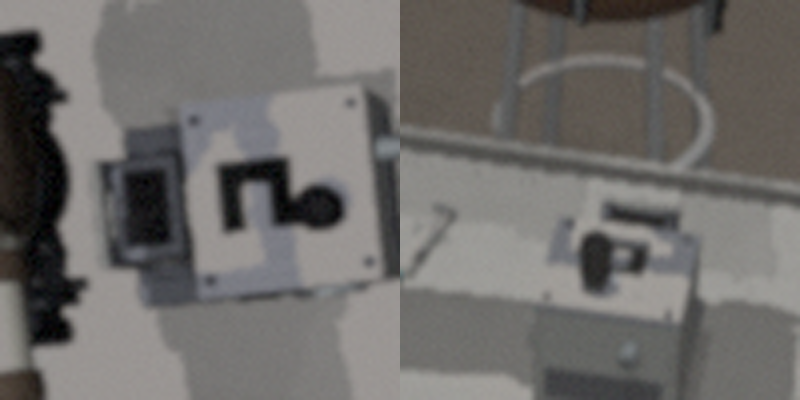

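The pack is down in the bay (top crop (147,210), parallel to the pump, level with the walls). The lever is at crop (322,206), still parked.

```bash
python3 -c "
from h import *
go((.5418,.126,.22),7.4)"
python3 -m crank '{"fingers":[1,1,1,1,1,1,1,1],"slide":[[-0.05,0,0],[-0.12,-0.02,0.02],[-0.2,-0.04,0.06],[-0.28,-0.05,0.1],[-0.33,-0.06,0.13],[-0.357,-0.0536,0.16],[-0.357,-0.0536,0.173],[-0.357,-0.0536,0.173]],"rot":[[0.003,0,0],[0.003,0,0],[0.003,0,0],[0.003,0,0],[0.003,0,0],[0.003,0,0],[0.003,0,0],[0.003,0,0]]}'
python3 -c "
from h import *
go((.5418,.126,.133),7.4)"
```

```text
t 19.83 at [0.5419 0.2336 0.267 ] yang 7.45 F [ 0.5 -0.2 -0.1] w 0.0852 ff 0.0 q6 0.07
 slide [-0.3557 -0.0468  0.1568] rot [-0.0005  0.      0.0004]
time: 20.5
tool_pos: [0.539, 0.1257, 0.2134]
tool_rot: [-2.068, -2.355, 0.011]
force: [0.3, 0.1, 0.1]
gripper_width: 0.0849
finger_force: 0.0
t 20.5 at [0.539  0.1257 0.2134] yang 7.41 F [0.3 0.1 0.1] w 0.0849 ff 0.0 q6 -0.12
 slide [-0.0004  0.0121  0.268 ] rot [-0.0052 -0.0005  0.0001]
```

```bash
python3 -m crank '{"fingers":[1,1,1,1,1,1,1,1],"slide":[[0,0.012,0.04],[0,0.012,0.09],[0,0.012,0.14],[0,0.012,0.19],[0,0.012,0.23],[0,0.012,0.26],[0,0.012,0.268],[0,0.012,0.268]],"rot":[[-0.005,0,0],[-0.005,0,0],[-0.005,0,0],[-0.005,0,0],[-0.005,0,0],[-0.005,0,0],[-0.005,0,0],[-0.005,0,0]]}'
python3 -c "
from h import *
from bench import capture
capture('top')
go((.5418,.126,.133),7.4)"
```

```text
time: 21.17
tool_pos: [0.543, 0.1262, 0.135]
tool_rot: [2.071, 2.36, 0.004]
force: [-1.0, -0.1, 1.1]
gripper_width: 0.0849
finger_force: 0.0
t 21.22 at [0.5435 0.1261 0.1359] yang 7.47 F [0.5 0.4 0.6] w 0.0856 ff 0.0 q6 -0.12
 slide [ 0.0003 -0.0058  0.0095] rot [ 0.0022 -0.      0.0006]
```

```bash
python3 -m crank '{"fingers":[1,0,0,0,0,0,0,0],"slide":[[0,-0.006,0.008],[0,-0.006,0.008],[0,-0.006,0.008],[0,-0.006,0.008],[0,-0.006,0.008],[0,-0.006,0.008],[0,-0.006,0.008],[0,-0.006,0.008]],"rot":[[0.002,0,0],[0.002,0,0],[0.002,0,0],[0.002,0,0],[0.002,0,0],[0.002,0,0],[0.002,0,0],[0.002,0,0]]}' 40
python3 -m crank '{"fingers":[0,0,0,0,0,0,0,0],"slide":[[0,0,0],[0,0,0],[0,0,0],[0,0,0],[0,0,0],[0,0,0],[0,0,0],[0,0,0]],"rot":[[0,0,0],[0,0,0],[0,0,0],[0,0,0],[0,0,0],[0,0,0],[0,0,0],[0,0,0]]}' 40
```

```text
time: 21.88
tool_pos: [0.5426, 0.1257, 0.1337]
tool_rot: [2.071, 2.36, 0.003]
force: [4.7, 0.9, -0.5]
gripper_width: 0.0239
finger_force: 39.2
time: 22.55
tool_pos: [0.5425, 0.1257, 0.1338]
tool_rot: [2.071, 2.36, 0.003]
force: [5.5, 1.7, 0.1]
gripper_width: 0.0241
finger_force: 39.3
```

```bash
python3 -m crank '{"fingers":[0,0,0,0,0,0,0,0],"slide":[[0.012,0.001,0],[0.026,0.001,0],[0.04,0.001,0],[0.054,0.001,0],[0.068,0.001,0],[0.082,0.001,0],[0.092,0.001,0],[0.095,0.001,0]],"rot":[[0,0,0],[0,0,0],[0,0,0],[0,0,0],[0,0,0],[0,0,0],[0,0,0],[0,0,0]]}'
python3 -c "
from h import *
go((.5385,.1544,.1338),7.4)
go((.5385+.0258,.1544+.0033,.1338),7.4)"
```

```text
time: 23.22
tool_pos: [0.539, 0.153, 0.1337]
tool_rot: [2.069, 2.359, -0.002]
force: [5.6, -8.3, 2.5]
gripper_width: 0.0242
finger_force: 39.4
t 23.22 at [0.539  0.153  0.1337] yang 7.5 F [ 5.6 -8.3  2.5] w 0.0242 ff 39.4 q6 -0.07
 slide [ 0.0048 -0.001  -0.0003] rot [0.0009 0.0018 0.0009]
t 23.22 at [0.539  0.153  0.1337] yang 7.5 F [ 5.6 -8.3  2.5] w 0.0242 ff 39.4 q6 -0.07
 slide [ 0.0045  0.0857 -0.0001] rot [0.0009 0.0018 0.0009]
```

```bash
python3 -m crank '{"fingers":[0,0,0,0,0,0,0,0],"slide":[[0,0.01,0],[0,0.02,0],[0,0.03,0],[0,0.04,0],[0,0.05,0],[0,0.05,0],[0,0.05,0],[0,0.05,0]],"rot":[[0,0,0],[0,0,0],[0,0,0],[0,0,0],[0,0,0],[0,0,0],[0,0,0],[0,0,0]]}'
python3 -c "
from h import *
go((.5385+.0258,.1544+.0033,.1338),7.4)"
```

```text
time: 23.88
tool_pos: [0.5527, 0.1547, 0.1337]
tool_rot: [2.071, 2.361, -0.005]
force: [1.1, -5.6, 5.6]
gripper_width: 0.0236
finger_force: 39.6
t 23.88 at [0.5527 0.1547 0.1337] yang 7.47 F [ 1.1 -5.6  5.6] w 0.0236 ff 39.6 q6 -0.07
 slide [ 0.005   0.0398 -0.0005] rot [-0.0008  0.0014  0.0006]
```

```bash
python3 -m crank '{"fingers":[0,0,0,0,0,0,0,0],"slide":[[0,0.008,0],[0,0.016,0],[0,0.024,0],[0,0.03,0],[0,0.036,0],[0,0.039,0],[0,0.039,0],[0,0.039,0]],"rot":[[0,0,0],[0,0,0],[0,0,0],[0,0,0],[0,0,0],[0,0,0],[0,0,0],[0,0,0]]}'
python3 -c "
from h import *
go((.5385+.0258-.0036,.1544+.0033+.0278,.1338),7.4)"
```

```text
time: 24.55
tool_pos: [0.564, 0.1576, 0.1337]
tool_rot: [-2.071, -2.361, 0.002]
force: [0.3, -0.7, 5.4]
gripper_width: 0.0239
finger_force: 39.6
t 24.55 at [0.564  0.1576 0.1337] yang 7.48 F [ 0.3 -0.7  5.4] w 0.0239 ff 39.6 q6 -0.06
 slide [ 0.0936  0.0012 -0.0005] rot [-0.0008  0.0001  0.0007]
```

```bash
python3 -m crank '{"fingers":[0,0,0,0,0,0,0,0],"slide":[[0.01,0.001,0],[0.02,0.001,0],[0.03,0.001,0],[0.04,0.001,0],[0.05,0.001,0],[0.06,0.001,0],[0.06,0.001,0],[0.06,0.001,0]],"rot":[[0,0,0],[0,0,0],[0,0,0],[0,0,0],[0,0,0],[0,0,0],[0,0,0],[0,0,0]]}'
python3 -c "
from h import *
go((.5385+.0258-.0036,.1544+.0033+.0278,.1338),7.4)"
```

```text
time: 25.22
tool_pos: [0.5618, 0.1761, 0.1337]
tool_rot: [-2.071, -2.361, 0.001]
force: [-0.8, 1.2, 5.2]
gripper_width: 0.0243
finger_force: 39.6
t 25.22 at [0.5618 0.1761 0.1337] yang 7.49 F [-0.8  1.2  5.2] w 0.0243 ff 39.6 q6 -0.03
 slide [ 0.0316  0.0005 -0.0004] rot [-0.0008 -0.0002  0.0008]
```

```bash
python3 -m crank '{"fingers":[0,0,0,0,0,0,0,0],"slide":[[0.008,0,0],[0.016,0,0],[0.022,0,0],[0.027,0,0],[0.031,0,0],[0.031,0,0],[0.031,0,0],[0.031,0,0]],"rot":[[0,0,0],[0,0,0],[0,0,0],[0,0,0],[0,0,0],[0,0,0],[0,0,0],[0,0,0]]}'
python3 -c "
from h import *
go((.5385-.0036,.1544+.0278,.1338),7.4)"
```

```text
time: 25.88
tool_pos: [0.5611, 0.1822, 0.1337]
tool_rot: [2.071, 2.36, -0.008]
force: [0.9, -9.8, 5.8]
gripper_width: 0.0243
finger_force: 39.7
t 25.88 at [0.5611 0.1822 0.1337] yang 7.46 F [ 0.9 -9.8  5.8] w 0.0243 ff 39.7 q6 -0.02
 slide [ 0.0114 -0.0865 -0.0003] rot [-0.001   0.0025  0.0005]
```

```bash
python3 -m crank '{"fingers":[0,0,0,0,0,0,0,0],"slide":[[-0.002,-0.01,0],[-0.002,-0.02,0],[-0.002,-0.03,0],[-0.002,-0.04,0],[-0.002,-0.05,0],[-0.002,-0.05,0],[-0.002,-0.05,0],[-0.002,-0.05,0]],"rot":[[0,0,0],[0,0,0],[0,0,0],[0,0,0],[0,0,0],[0,0,0],[0,0,0],[0,0,0]]}'
python3 -c "
from h import *
go((.5385-.0036,.1544+.0278,.1338),7.4)"
```

```text
time: 26.55
tool_pos: [0.5461, 0.1802, 0.1337]
tool_rot: [2.071, 2.36, -0.006]
force: [0.5, -8.1, 5.7]
gripper_width: 0.0237
finger_force: 39.7
t 26.55 at [0.5461 0.1802 0.1337] yang 7.46 F [ 0.5 -8.1  5.7] w 0.0237 ff 39.7 q6 -0.02
 slide [ 0.0116 -0.0362 -0.0004] rot [-0.001   0.002   0.0006]
```

```bash
python3 -m crank '{"fingers":[0,0,0,0,0,0,0,0],"slide":[[0,-0.01,0],[0,-0.02,0],[0,-0.028,0],[0,-0.034,0],[0,-0.038,0],[0,-0.041,0],[0,-0.043,0],[0,-0.043,0]],"rot":[[0,0,0],[0,0,0],[0,0,0],[0,0,0],[0,0,0],[0,0,0],[0,0,0],[0,0,0]]}'
python3 -c "
from h import *
go((.5385-.0036,.1544+.0278,.1338),7.4)"
```

```text
time: 27.22
tool_pos: [0.5355, 0.1787, 0.1338]
tool_rot: [2.069, 2.357, 0.001]
force: [9.0, -6.1, -0.1]
gripper_width: 0.024
finger_force: 39.4
t 27.22 at [0.5355 0.1787 0.1338] yang 7.44 F [ 9.  -6.1 -0.1] w 0.024 ff 39.4 q6 -0.02
 slide [ 0.0117 -0.0006 -0.0001] rot [0.0019 0.0018 0.0004]
```

```bash
python3 -m crank '{"fingers":[1,1,1,1,1,1,1,1],"slide":[[0,0,0],[0,0,0],[0,0,0],[0,0,0],[0,0,0],[0,0,0],[0,0,-0.03],[0,0,-0.08]],"rot":[[0,0,0],[0,0,0],[0,0,0],[0,0,0],[0,0,0],[0,0,0],[0,0,0],[0,0,0]]}' >/dev/null
python3 -m crank '{"fingers":[1,1,1,1,1,1,1,1],"slide":[[0,0,-0.08],[0,0,-0.18],[0,0,-0.29],[0,0,-0.4],[0,0,-0.5],[-0.1,0,-0.5],[-0.2,0,-0.5],[-0.3,0,-0.5]],"rot":[[0,0,0],[0,0,0],[0,0,0],[0,0,0],[0,0,0],[0,0,0],[0,0,0],[0,0,0]]}' >/dev/null
python3 -m crank '{"fingers":[1,1,1,1,1,1,1,1],"slide":[[-0.12,0,0],[-0.25,0,0],[-0.38,0,0],[-0.5,0,0],[-0.6,0,0],[-0.6,0,0],[-0.6,0,0],[-0.6,0,0]],"rot":[[0,0,0],[0,0,0],[0,0,0],[0,0,0],[0,0,0],[0,0,0],[0,0,0],[0,0,0]]}'
python3 - <<'E'
from h import *
from bench import capture
import cv2
t=capture("top")[:,:,::-1];s=capture("side")[:,:,::-1]
cv2.imwrite("pics/top_f.png",t)
r=lambda i,x,y,w,h,k:cv2.resize(i[y:y+h,x:x+w],None,fx=k,fy=k,interpolation=cv2.INTER_CUBIC)
cv2.imwrite("pics/g5.png",np.hstack([r(t,165,205,100,100,4),r(s,295,130,100,100,4)]))
R=np.array([[.9917,-.1288],[.1288,.9917]])
for n,p in (("pocket",(-13,-2)),("crossed",(13,-2))):
    q=np.array([.5515,.1556])+R@(np.array(p)+[0,30.5])/1000
    print(n,((pj("top",[*q,.169])-[165,205])*4).round(0),((pj("side",[*q,.169])-[295,130])*4+[400,0]).round(0))
E
```

```text
time: 29.22
tool_pos: [0.5687, -0.0869, 0.3076]
tool_rot: [-2.072, -2.361, -0.001]
force: [-0.9, -0.0, 0.6]
gripper_width: 0.0855
finger_force: 0.0
pocket [154. 196.] [606. 191.]
crossed [149. 148.] [641. 195.]
```

View pics/g5.png

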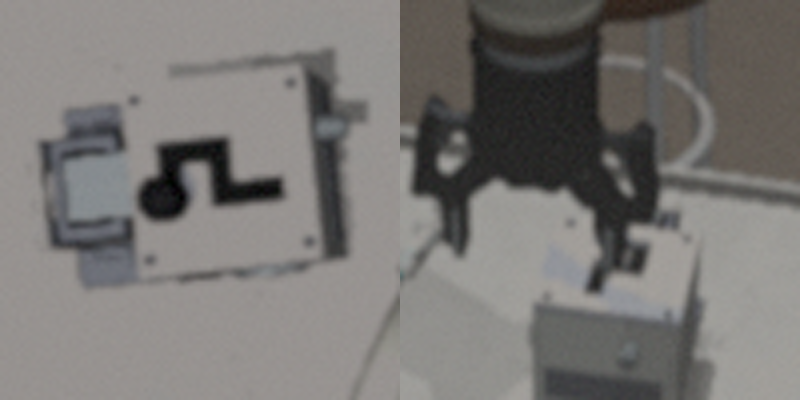

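The knob now sits in the lower-left pocket at crop (162,198), with the tongue over the pack at (98,187). It reads about 4 mm short of the predicted pocket (154,196), so I'll check this against the slot's own edges.

```bash
python3 - <<'E'
from h import *
import cv2
R=np.array([[.9917,-.1288],[.1288,.9917]])
def loc(p,z): return (R.T@(bp("top",cr(p,(165,205)),z)[:2]-[.5515,.1556])*1000-[0,30.5]).round(1)
print("slot right end",loc((284,187),.122),"left leg left edge",loc((159,178),.122),"mid leg",loc((229,160),.122),loc((212,175),.122))
for n in("top0","top_f"):
    g=cv2.cvtColor(cv2.imread(f"pics/{n}.png"),cv2.COLOR_BGR2GRAY)
    c=(261,187) if n=="top0" else (162,198)
    for dy in(0,): print(n,g[int(round(205+c[1]/4)),165+20:165+80])
    print(loc(c,.169),loc(c,.16),loc(c,.122))
# tongue tip edge: expected +12 past bay centre -> pump y 60 at z .11
for p in((66,190),(68,160),(66,220)): print("tip",loc(p,.110))
E
```

```text
slot right end [-13.  -64.8] left leg left edge [0.  4.2] mid leg [  5.6 -35.8] [ -1.7 -25.5]
top0 [ 81 100 109 109 113 119 120 110 112 103  98 105 122 140 145 147 147 145
 142 122  81  44  28  19  34  83 125 145 147 148 147 138 104  63  30  20
  21  27  15  16  21  20  26  32  32  30  31  29  10  11  54 100 130 144
 147 146 146 147 134 100]
[-14.  -59.3] [-13.5 -57.9] [-11.6 -52. ]
top_f [136 140 140 138 139 140 139 139 138 138 141 138 135 122  86  40  28  21
  27  31  32  26  30  26  17   0  42  85 123 144 147 143 118  72  37  17
  22  28  26  26  28  32  36  42  43  47  52  57  61  74  92 119 140 147
 150 148 147 147 138 102]
[-13.7  -5.6] [-13.3  -3.8] [-11.3   3.7]
tip [ 0.  59.4]
tip [16.8 56.5]
tip [-16.8  61.2]
```

The slot edges fit the model, at -64.8 and +4.2. The knob and tongue tip put the slide at about 53–55 mm. There's time left, so I'll regrip with the fingers closing along the pump's y. That gives an exact reading and seats the lever.

```bash
python3 -m crank '{"fingers":[1,1,1,1,1,1,1,1],"slide":[[0,0,0],[0,0,0],[0,0,0],[0,0,0],[0,0,0],[0,0,0],[0,0,0],[0,0,0]],"rot":[[0,0,-0.06],[0,0,-0.12],[0,0,-0.18],[0,0,-0.24],[0,0,-0.3],[0,0,-0.36],[0,0,-0.42],[0,0,-0.48]]}' >/dev/null
python3 -m crank '{"fingers":[1,1,1,1,1,1,1,1],"slide":[[0,0,0],[0,0,0],[0,0,0],[0,0,0],[0,0,0],[0,0,0],[0,0,0],[0,0,0]],"rot":[[0,0,-0.06],[0,0,-0.12],[0,0,-0.18],[0,0,-0.24],[0,0,-0.3],[0,0,-0.305],[0,0,-0.305],[0,0,-0.305]]}' >/dev/null
python3 -c "
from h import *
go((.535,.182,.22),97.4)"
```

```text
t 30.65 at [ 0.5688 -0.0867  0.3073] yang 97.3 F [-0.5  0.7 -0. ] w 0.0857 ff 0.0 q6 -2.06
 slide [-0.0022  0.9028  0.2911] rot [-0.      0.0001 -0.0009]
```

```bash
python3 -m crank '{"fingers":[1,1,1,1,1,1,1,1],"slide":[[0,0.06,0],[0,0.17,0],[0,0.3,0],[0,0.43,0],[-0.002,0.56,0],[-0.002,0.69,0],[-0.002,0.82,0],[-0.002,0.9,0]],"rot":[[0,0,0],[0,0,0],[0,0,0],[0,0,0],[0,0,0],[0,0,0],[0,0,0],[0,0,0]]}' >/dev/null
python3 -m crank '{"fingers":[1,1,1,1,1,1,1,1],"slide":[[0,0,0],[0,0,0.06],[0,0,0.13],[0,0,0.2],[0,0,0.26],[0,0,0.29],[0,0,0.29],[0,0,0.29]],"rot":[[0,0,0],[0,0,0],[0,0,0],[0,0,0],[0,0,0],[0,0,0],[0,0,0],[0,0,0]]}' >/dev/null
python3 -c "
from h import *
go((.535,.182,.134),97.4)"
```

```text
t 31.98 at [0.5348 0.18   0.2205] yang 97.34 F [-0.2 -1.3  1.1] w 0.0854 ff 0.0 q6 -1.59
 slide [-0.0017  0.0064  0.2884] rot [-0.0001 -0.     -0.0005]
```

```bash
python3 -m crank '{"fingers":[1,1,1,1,1,1,1,1],"slide":[[0,0.006,0.05],[0,0.006,0.1],[0,0.006,0.15],[0,0.006,0.2],[0,0.006,0.25],[0,0.006,0.28],[0,0.006,0.288],[0,0.006,0.288]],"rot":[[0,0,0],[0,0,0],[0,0,0],[0,0,0],[0,0,0],[0,0,0],[0,0,0],[0,0,0]]}' >/dev/null
python3 -m crank '{"fingers":[0,0,0,0,0,0,0,0],"slide":[[0,0,0],[0,0,0],[0,0,0],[0,0,0],[0,0,0],[0,0,0],[0,0,0],[0,0,0]],"rot":[[0,0,0],[0,0,0],[0,0,0],[0,0,0],[0,0,0],[0,0,0],[0,0,0],[0,0,0]]}' 30
python3 -c "
from h import *
go((.5349,.1822,.134),97.4)"
```

```text
time: 33.32
tool_pos: [0.535, 0.1813, 0.1345]
tool_rot: [-0.203, 3.134, -0.003]
force: [-0.2, -5.4, 4.1]
gripper_width: 0.0245
finger_force: 29.5
t 33.32 at [0.535  0.1813 0.1345] yang 97.4 F [-0.2 -5.4  4.1] w 0.0245 ff 29.5 q6 -1.59
 slide [-0.      0.003   0.0017] rot [-0.0009  0.0006  0.    ]
```

```bash
python3 -m crank '{"fingers":[0,0,0,0,0,0,0,0],"slide":[[0,0.003,0],[0.002,0.006,0],[0.004,0.007,0],[0.004,0.007,0],[0.004,0.007,0],[0.004,0.007,0],[0.004,0.007,0],[0.004,0.007,0]],"rot":[[0,0,0],[0,0,0],[0,0,0],[0,0,0],[0,0,0],[0,0,0],[0,0,0],[0,0,0]]}' 30
```

```text
time: 33.98
tool_pos: [0.5347, 0.1816, 0.1346]
tool_rot: [-0.202, 3.132, -0.007]
force: [2.9, -10.6, 2.9]
gripper_width: 0.0243
finger_force: 29.7
```

It's at the hard stop: 2 mm commanded gave 0.3 mm of motion, and the force doubled. I'll release and retreat.

```bash
python3 -m crank '{"fingers":[1,1,1,1,1,1,1,1],"slide":[[0,0,0],[0,0,0],[0,0,0],[0,0,0],[0,0,0],[0,0,0],[0,0,-0.03],[0,0,-0.08]],"rot":[[0,0,0],[0,0,0],[0,0,0],[0,0,0],[0,0,0],[0,0,0],[0,0,0],[0,0,0]]}' >/dev/null
python3 -m crank '{"fingers":[1,1,1,1,1,1,1,1],"slide":[[0,0,-0.08],[0,0,-0.18],[0,0,-0.29],[0,0,-0.4],[0,0,-0.5],[0,-0.1,-0.5],[0,-0.2,-0.5],[0,-0.3,-0.5]],"rot":[[0,0,0],[0,0,0],[0,0,0],[0,0,0],[0,0,0],[0,0,0],[0,0,0],[0,0,0]]}' >/dev/null
python3 -m crank '{"fingers":[1,1,1,1,1,1,1,1],"slide":[[0,-0.12,0],[0,-0.25,0],[0,-0.38,0],[0,-0.5,0],[0,-0.6,0],[0,-0.6,0],[0,-0.6,0],[0,-0.6,0]],"rot":[[0,0,0],[0,0,0],[0,0,0],[0,0,0],[0,0,0],[0,0,0],[0,0,0],[0,0,0]]}'
python3 - <<'E'
from bench import capture
import cv2
cv2.imwrite("pics/end.png",cv2.resize(capture("top")[90:390,90:490,::-1],(800,600),interpolation=cv2.INTER_CUBIC))
E
```

```text
time: 35.98
tool_pos: [0.5676, -0.0831, 0.3082]
tool_rot: [-0.203, 3.135, 0.001]
force: [0.4, 0.3, 0.1]
gripper_width: 0.0853
finger_force: 0.0
```

View pics/end.png

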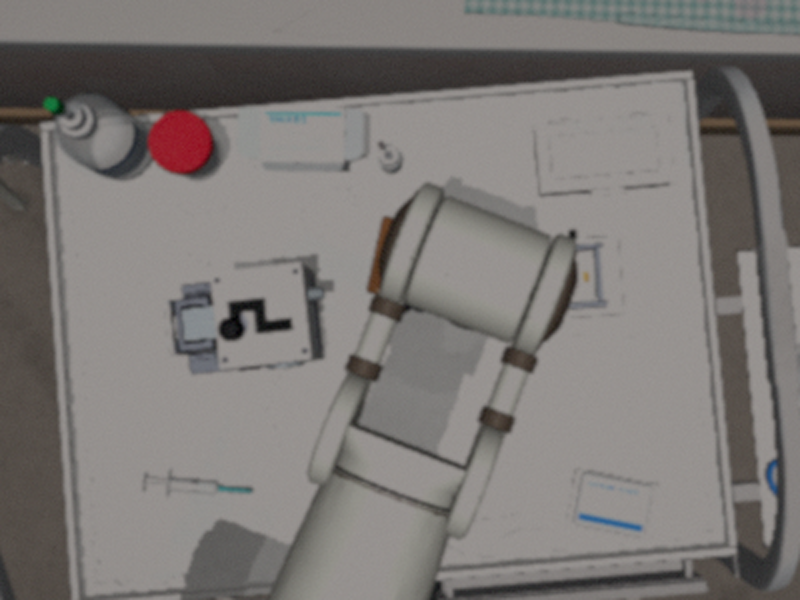

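The knob is in the far pocket at (231,328), with the tongue over the seated pack at (197,325). The jar, vial, syringe and gauze are where they started, and the robot is clear of everything.

```bash
python3 -c "
from bench import job
print(job.finish_job())"
```

```text
the job is handed in; nothing more can be done
None
```

The job is handed in at about 36 s: the pack stands fully down in the pump's bay, the lever is at its stop in the far end pocket with the tongue over the pack, and the other things on the tray are where they were.

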